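# Ease a tenon and offer it into its mortise

## Task

Take the stub with the flat rectangular head out of the sample rack, set the end of its tenon down on the near end of the sprung lapping board and rub it along to the far end, staying in contact with a light, steady pressure that pushes the board partly down but never to its stop. Then pass the tenon down through the long mortise of the clamped rail until its end shows below the rail, stop with the shoulder about a finger's width (10 to 20 mm) above the rail, and finish while still holding the stub there. Leave the other two stubs in the rack and everything else on the bench where it is.

Things in the scene. Friction and masses are not known exactly. Their poses are not given: they have to be found in the camera images.
- stub: the loose stub to use, pale wood, 70 to 140 g: a flat rectangular head 60 (its x) x 28 (its y) x 60 mm tall, below it a tenon 40 (x) x 10 (y) mm in section and 60 mm long, centred under the head; the tenon's last 3 mm are eased to 37 x 7 mm. Origin: the centre of the tenon's end (lowest point); z points up to the head, so the shoulder is at z = 60 and the head's top at z = 120 mm. It stands upright in one of the rack's three pockets, tenon down, shoulder on the rack
- rack: fixed dark wooden block 260 (x) x 64 (y) x 75 mm tall, with three through pockets 48 (x) x 18 (y) mm in a row along its x, 80 mm apart, the middle one at its centre. Holds three stubs, in any order, with their heads above it. Origin: centre of its underside
- rail: fixed pale wooden rail 250 (x) x 70 (y) x 25 mm thick, lying flat on two dark blocks at its ends, its underside 75 and its top 100 mm above the bench; on each end, within 20 mm of 110 mm from the middle, a clamp that rises 20 mm above the top. Through it go the long mortise and, 75 mm from it towards the rail's -x end, a smaller square hole 18 x 18 mm that is not used. Below it is free space down to the bench between the blocks. Origin: on the bench under its middle
- mortise (a point): centre of the mouth of the long mortise, at the rail's top surface (100 mm above the bench, at x = +35 mm on the rail); axes as the rail's: the slot is 42 (x) x 12 (y) mm, straight through the 25 mm, with a 1.5 mm chamfer at the mouth. The tenon thus has 2 mm of clearance in all, 1 mm each side, and either way round fits
- lap_mid (a point): centre of the top surface of the lapping board, a flat wooden board faced with grey abrasive, 180 (x) x 74 (y) mm, 46 mm above the bench when up; it moves with the board. x runs along the board from the near (robot's) end at -90 mm to the far end at +90 mm; the near and the far end to be rubbed are the outer 45 mm or so of each half (tenon's centre beyond 45 mm from the middle)
- lap (a joint): how far the lapping board is pushed straight down, m: 0 when up, 0.016 at its stop. It is sprung: it starts to move at about 1.5 N and takes 0.7 N more for each mm (about 5 to 6 N at 6 mm)
- square_stub: loose stub with a square block head 50 x 50 x 40 mm on a tenon 38 x 9 x 60 mm, standing in the rack; leave it. Origin: centre of its tenon's end
- finial_stub: loose turned round finial (52 mm wide foot, 66 mm tall) on a tenon 38 x 9 x 60 mm, standing in the rack; leave it. Origin: centre of its tenon's end
- offcut: dark wood offcut 50 x 25 x 22 mm lying beside the rail; leave it. Origin: centre of its underside
- wax_tin: metal tin 42 mm across, 30 mm tall, standing beside the lapping board; leave it. Origin: centre of its underside
- turned_knob: dark turned wooden knob, 34 mm across, 40 mm tall, beside the rack; leave it. Origin: centre of its underside
- glue_bottle: white bottle 60 mm across, 150 mm tall, at the far side of the bench; leave it. Origin: centre of its underside
Not all that is in view belongs to the job. Leave any turquoise look-alike of the part that bears lap_mid alone. Leave any grey look-alike of the stub alone.

How it is judged:
By the outcome, as a careful person would: the job done as asked, in the order asked, and still so for the second after the job is handed in, while the arm keeps its last pose, push and grip.
It also fails if it takes over 64 s, if anything falls off the work surface, if the arm or the gripper's body presses on something with over 40 N, if the wrist force passes 120 N, or if a joint passes its speed limit or range.

## Robot

A 6-joint arm with a two-finger parallel gripper is mounted at the origin on the work surface. World frame = base frame: x ahead of the robot, y to its left, z up, the work surface at z = 0. Lengths are in m, angles in rad, forces in N, time in s.
With the tool pointing down it reaches from about 0.35 to 0.875 m from the base axis. Payload 4.2 kg.
Tool frame: the origin (TCP) lies midway between the tips of the shut fingers; the grasp point (between the pads) lies 19 mm behind it; z points along the fingers, y is the line along which they close (so a half turn about z gives the same grasp; the last joint's range is limited). The gripper opens to 87 mm and grips with 3 to 60 N. Pads are 19 mm wide; open, the fingers measure 117 mm over their backs; the gripper's body (75 mm by 190 mm) begins 51 mm behind the grasp point.
Start: joints at [1.54, 0.385, 0.008, 0, -1.194, -0.259], TCP at [0.179, 0.599, 0.223] pointing down, gripper open.
Joint ranges: [-3.14, 3.14], [-1.21, 2.06], [-1.07, 1.41], [-3.16, 2.05], [-2.99, -0.16], [-3.1, 3.1]. Speed limits (rad/s): [2.79, 2.79, 3.14, 3.14, 3.14, 3.14].

## Interface

Orientations are given as [roll, pitch, yaw] about the fixed x, y, z axes, in that order (R = Rz(yaw) Ry(pitch) Rx(roll)).
In Python, from cell import sensors, camera, camera_info, sign_off, find_in, landmark_of gives the robot as it stands.
- The arm moves only by the tool jog_arm, never from a script. Its argument "increments" is a list of rows, each a list of 3 entries, a list of its own where there are three numbers: the opening, from -1 (shut) to 1 (fully open), then the shift along the tool's x, y, z in cm, then the turn about the tool's z in rad. In form: [[jaw, [x, y, z], twist], ...]. A call has 1 to 12 rows; each row is the pose to reach, as a shift and turn from the pose commanded when the call began, along the tool's axes at that moment; what a row does not reach only later rows make up. A row lasts 1/8 s, in which the tool goes at most 62.5 mm and 10.7 degrees, less where a joint would pass 70% of its speed; a pose out of reach is approached as far as the arm can. A call with a gripper value outside its range is refused whole. The fingers move at their own pace and stop on an object; the grip force is fixed at half the most. Time passes only in rows, so rows that repeat a pose let the fingers close. It gives the time, the measured TCP pose, the force, the opening and the grip force at its end, in the units of the state.
- sensors.state(): the state, without advancing time (a new reading comes with each control period).
- camera(name): name is "scene" or "top"; returns (picture, depth): 400x640x3 uint8, red, green, blue; 400x640 float32, m along the optical axis (not along the pixel's ray), 0 where there is no reading.
- camera_info(name): a dict with "camera_matrix" (3x3 intrinsics, pixels), "dist_coeffs" ([k1, k2, p1, p2, k3] as OpenCV has them; the pictures are not rectified), "rvec" (rotation vector, rad) and "tvec" (3), from world to camera coordinates, as OpenCV has them. Camera axes: x right, y down, z forward; pixel columns grow to the right and rows downward; lengths in m; the calibration is good to about 2 mm. A picture is of the moment at which its call begins. camera_info takes no time and is no camera call.
- sign_off(): hands the job in; it is judged then, once.
Trained networks look in the newest picture that a camera, given by its name, has taken for a name from the list of things; names that differ only in an ending like _2 or _b are one class to them, and where a whole thing is asked for, a point or a joint stands for the part that bears it (a point fixed in the world has none). Each returns a list of dicts, best first, with "confidence" (0 to 1); they miss things now and then, are a little off and sometimes report something else, mostly with a low value. They report only what shows in the picture. A call takes as long as a camera call. They do not tell look-alikes from the thing itself.
- find_in(query, camera): "point" ([x, y, z] in m, in the coordinates of the camera as it stood for that picture, good to about 4 mm: the middle of the surface that is visible of it).
- landmark_of(query, camera): "point" ([x, y, z] in m, in the coordinates of the camera as it stood for that picture, good to about 4 mm: a listed point, or the origin of a listed thing).
The state is a dict: "t": time; "q": joint angles; "qd": joint speeds; "effort": joint torques, N m; "position": TCP position; "ee_rot": TCP orientation; "contact_force": force on the tool from outside, world axes, zero at the start; "torque": the same for the moment, N m; "finger_gap": opening from 0.0 (shut) to 1.0 (fully open); "gripper_force": force on a finger pad.
Only numpy, scipy, OpenCV 4.12 (cv2) and the standard library are available. Lean on these libraries where they do the work, as an engineer would, in place of code of your own. Each camera call takes 0.05 s, during which the arm holds its last target. There are 200 camera calls.

## Working session

There is one attempt and no reset: what is moved stays moved. The work goes in short steps, Python scripts to look and compute and a tool call to move; the robot and the scene stay as the last step left them, time stands still between calls to the robot, and variables do not carry over. Pictures are saved under pics/ and viewed, at most 10 in all, crops included, and the job is handed in when it is done.

Besides the shell and the picture viewer there is one more tool, called after ">>>" as a command line: name --argument value ..., lists and objects as JSON in quotes. jog_arm: Moves the arm, as the interface text tells. Its arguments: {"type":"object","properties":{"increments":{"type":"array"}},"required":["increments"]}

```bash
mkdir -p pics
cat > h.py <<'E'
import numpy as np, cv2
from cell import *
def cam(n):
    p,d=camera(n); i=camera_info(n)
    return p,d,i
def inv(i):
    R=cv2.Rodrigues(np.array(i["rvec"],float))[0]; t=np.array(i["tvec"],float).ravel(); return R,t
def c2w(i,P):
    R,t=inv(i); return (np.atleast_2d(P)-t)@R
def cloud(d,i):
    h,w=d.shape; u,v=np.meshgrid(np.arange(w),np.arange(h))
    K=np.array(i["camera_matrix"],float); D=np.array(i["dist_coeffs"],float)
    xy=cv2.undistortPoints(np.stack([u,v],-1).reshape(-1,1,2).astype(float),K,D).reshape(-1,2)
    P=np.c_[xy,np.ones(len(xy))]*d.reshape(-1,1)
    return c2w(i,P).reshape(h,w,3)
E
python3 - <<'E'
from h import *
for n in("scene","top"):
    p,d,i=cam(n); cv2.imwrite(f"pics/{n}0.png",p[:,:,::-1]); np.savez(f"{n}0.npz",p=p,d=d)
    print(n,np.linalg.inv(np.vstack([np.c_[inv(i)],[0,0,0,1]]))[:3,3])
    for q in("stub","rack","rail","mortise","lap_mid","square_stub","finial_stub"):
        print(q,[(np.round(c2w(i,r["point"])[0],3).tolist(),round(r["confidence"],2)) for r in landmark_of(q,n)][:3])
print(sensors.state())
E
```

```text
scene [ 1.20074201 -0.29539683  0.68891206]
stub [([0.492, -0.365, -0.003], 0.87)]
rack []
rail [([0.528, 0.247, -0.002], 0.87)]
mortise [([0.569, 0.242, 0.097], 0.97), ([0.774, 0.054, -0.0], 0.67)]
lap_mid [([0.189, -0.29, 0.045], 0.63), ([0.552, 0.022, 0.045], 0.56), ([0.775, 0.055, -0.002], 0.25)]
square_stub [([0.439, -0.259, 0.014], 0.77)]
finial_stub [([0.592, -0.226, 0.015], 0.83)]
top [ 0.38981355 -0.01768244  0.92448181]
stub [([0.49, -0.366, -0.002], 0.62), ([0.513, -0.248, 0.015], 0.58)]
rack [([0.509, -0.244, -0.0], 0.84)]
rail [([0.531, 0.246, 0.001], 0.69), ([0.511, -0.247, 0.017], 0.31)]
mortise [([0.563, 0.242, 0.102], 0.8)]
lap_mid [([0.188, -0.29, 0.048], 0.92), ([0.55, 0.016, 0.047], 0.86), ([0.535, 0.314, 0.0], 0.58)]
square_stub [([0.438, -0.259, 0.019], 0.6), ([0.548, 0.088, 0.003], 0.5)]
finial_stub [([0.587, -0.228, 0.016], 0.72), ([0.549, 0.016, 0.048], 0.69)]
{'t': 0.8, 'q': array([ 1.53956961e+00,  3.84659382e-01,  7.93099732e-03,  1.90648300e-05,
       -1.19399336e+00, -2.58599810e-01]), 'qd': array([ 0.00101649,  0.00051565, -0.00168305, -0.00015885, -0.00065604,
        0.00050851]), 'effort': array([-1.60824056e-04, -3.90407145e+01,  1.87618822e+01,  4.22406301e+00,
        1.55473303e-02, -2.16133628e-05]), 'position': array([0.17859225, 0.59893554, 0.22258961]), 'ee_rot': array([-3.14151602e+00,  1.93455235e-06, -2.89819511e-01]), 'contact_force': array([ 0.05887753, -0.32323916, -0.14028869]), 'torque': array([-0.01574216, -0.00306252,  0.02475259]), 'gripper_force': 0.0, 'finger_gap': 0.9979527768458876}
```

View pics/top0.png

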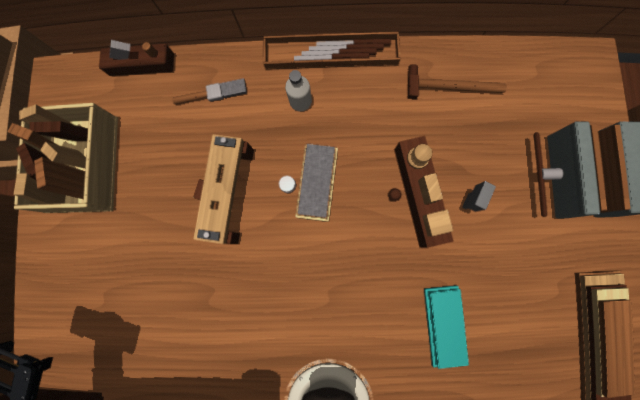

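View pics/scene0.png

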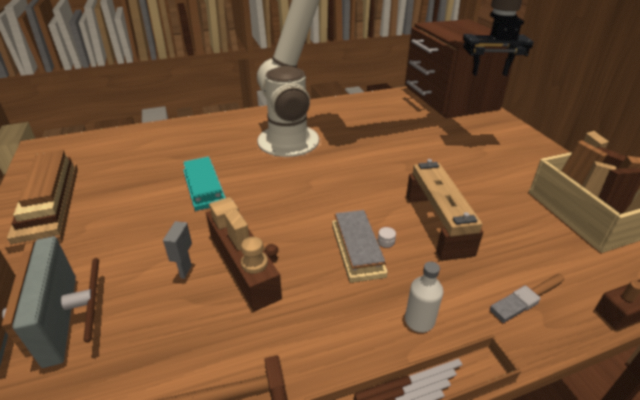

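The top view shows the rack at (425,190) holding the finial (420,155), the flat-headed stub in the middle (432,188) and the square stub (439,222). The lapping board is at (317,182), with the turquoise decoy at (446,327). The rail is at (220,190), with its long slot at (219,172). Next I'll refine these from depth.

Run:
```python
from h import *
def rect(P,name):
    c,s,a=cv2.minAreaRect(P[:,:2].astype(np.float32)); 
    if s[0]<s[1]: s=s[::-1]; a+=90
    a=(a+90)%180-90
    print(name,len(P),np.round(c,4),np.round(s,4),"long-axis deg",round(a,2),"z",np.round(np.median(P[:,2]),4))
for n in("top","scene"):
    z=np.load(n+"0.npz"); i=camera_info(n); W=cloud(z["d"],i); p=z["p"].astype(int)
    ok=z["d"]>0
    def sel(c,r,z0,z1): return ok&(np.hypot(W[...,0]-c[0],W[...,1]-c[1])<r)&(W[...,2]>z0)&(W[...,2]<z1)
    print(n)
    rect(W[sel((.513,-.248),.042,.128,.142)],"stubtop")
    rect(W[sel((.55,.018),.13,.040,.052)],"board")
    rect(W[sel((.53,.246),.15,.095,.105)],"rail")
    rect(W[sel((.51,-.246),.15,.070,.08)],"racktop")
    rect(W[sel((.439,-.259),.042,.105,.125)],"squaretop")
    # mortise: pixels within rail top hole
    m=sel((.53,.246),.15,.095,.105).astype(np.uint8)
    x=[v for v in cv2.findContours(m,cv2.RETR_CCOMP,cv2.CHAIN_APPROX_NONE)[0]]
    g=p.sum(-1); K=np.array(i["camera_matrix"]);D=np.array(i["dist_coeffs"])
    dk=(m>0)&(g<150)
    # ray to plane z=.1
    R,t=inv(i);C=-R.T@t
    vv,uu=np.nonzero((np.hypot(W[...,0]-.53,W[...,1]-.246)<.08)&(g<170)&ok)
    xy=cv2.undistortPoints(np.c_[uu,vv].reshape(-1,1,2).astype(float),K,D).reshape(-1,2)
    r=np.c_[xy,np.ones(len(xy))]@R; X=C+r*((.1-C[2])/r[:,2])[:,None]
    k=np.hypot(X[:,0]-.565,X[:,1]-.242)<.032
    if k.any(): rect(X[k],"dark slot")
for n,u,v in(("top",219,172),("scene",430,195)):
    p=np.load(n+"0.npz")["p"][:,:,::-1]
    cv2.imwrite(f"pics/c_{n}.png",cv2.resize(p[v-45:v+85,u-45:u+75] if n=="scene" else p[v-45:v+80,u-45:u+240],None,fx=2.8 if n=="top" else 4,fy=2.8 if n=="top" else 4,interpolation=2))
```

```text
top
stubtop 376 [ 0.5096 -0.2439] [0.0606 0.0289] long-axis deg 11.39 z 0.1366
board 2175 [0.5483 0.0153] [0.1805 0.0742] long-axis deg -8.49 z 0.0477
rail 2657 [0.5279 0.2439] [0.2503 0.0711] long-axis deg -9.64 z 0.1018
racktop 1568 [ 0.5211 -0.2859] [0.2601 0.1547] long-axis deg 12.25 z 0.0767
squaretop 496 [ 0.4328 -0.2586] [0.0499 0.048 ] long-axis deg -77.51 z 0.1166
dark slot 50 [0.5618 0.2392] [0.039  0.0079] long-axis deg -8.87 z 0.1
scene
stubtop 298 [ 0.5131 -0.2433] [0.0641 0.0287] long-axis deg 11.41 z 0.1344
board 1789 [0.5538 0.0168] [0.1805 0.0755] long-axis deg -8.35 z 0.0454
rail 1633 [0.5322 0.2456] [0.2543 0.0733] long-axis deg -9.63 z 0.0986
racktop 1160 [ 0.5307 -0.2562] [0.2437 0.1599] long-axis deg 47.0 z 0.0746
squaretop 334 [ 0.4369 -0.2582] [0.0515 0.0485] long-axis deg 11.91 z 0.1143
```

View pics/c_top.png

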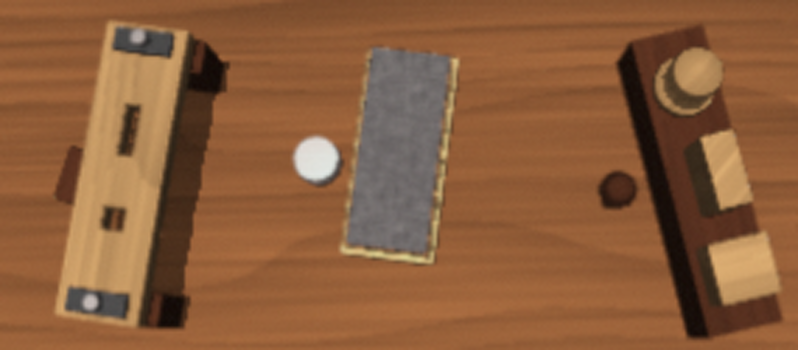

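The crop confirms it: the flat-headed stub is in the middle pocket, and the rail's long slot is towards its far end. I'll write a helper that works out the increments.

```bash
cat >> h.py <<'E'
def rel(p,yaw):
    s=sensors.state(); y=s["ee_rot"][2]; d=np.array(p)-s["position"]
    c,n=np.cos(y),np.sin(y)
    print("cm",np.round(100*np.array([c*d[0]+n*d[1], n*d[0]-c*d[1], -d[2]]),2),"twist",round(-((yaw-y+np.pi)%(2*np.pi)-np.pi),4))
E
python3 -c "
from h import *
rel((.5114,-.2436,.215),.199); rel((.42,.2,.223),.0)"
```

```text
cm [55.97 71.23  0.76] twist -0.4888
cm [34.53 31.33 -0.04] twist -0.2898
```

>>> jog_arm --increments '[[1,[10,11,0],-0.1],[1,[20,22,0],-0.2],[1,[34.5,31.3,0],-0.29],[1,[56,71.2,0.7],-0.489],[1,[56,71.2,0.7],-0.489],[1,[56,71.2,0.7],-0.489],[1,[56,71.2,0.7],-0.489],[1,[56,71.2,0.7],-0.489],[1,[56,71.2,0.7],-0.489],[1,[56,71.2,0.7],-0.489],[1,[56,71.2,0.7],-0.489],[1,[56,71.2,0.7],-0.489]]'

```text
t: 2.3
position: [0.4588, -0.0971, 0.2176]
ee_rot: [3.141, -0.002, 0.199]
contact_force: [0.8, 1.7, 0.1]
finger_gap: 1.004
gripper_force: 0.0
```

```bash
python3 -c "
from h import *
rel((.5114,-.2436,.092),.199)"
```

```text
cm [ 2.26 15.4  12.56] twist 0.0003
```

>>> jog_arm --increments '[[1,[1.6,11,0],0],[1,[1.6,11,0],0],[1,[1.6,11,0],0],[1,[1.6,11,0],0],[1,[1.6,11,0],0],[1,[1.6,11,0],0]]'

```text
t: 3.05
position: [0.4955, -0.1986, 0.2175]
ee_rot: [3.141, -0.001, 0.201]
contact_force: [0.3, 0.4, 0.5]
finger_gap: 0.998
gripper_force: 0.0
```

Run:
```python
from h import *
rel((.5114,-.2436,.092),.199)
p,d,i=cam("top"); cv2.imwrite("pics/t1.png",cv2.resize(p[110:260,340:540,::-1],None,fx=3,fy=3,interpolation=2))
```

```text
cm [ 0.66  4.72 12.55] twist 0.0021
```

View pics/t1.png

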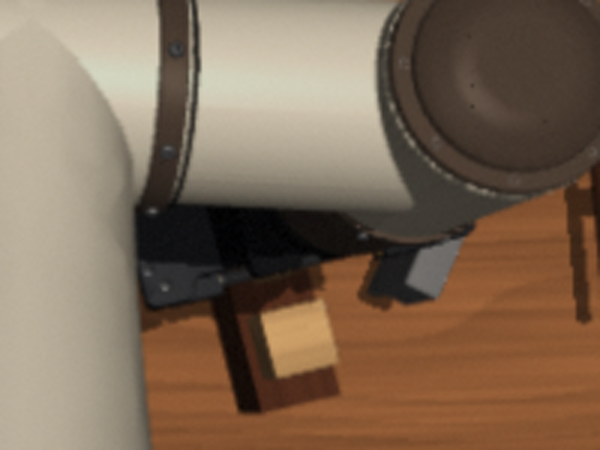

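The arm hides the rack from the top camera, leaving only the square stub visible at (300,335). I'll move over the stub and descend on the fix I already have.

>>> jog_arm --increments '[[1,[0.66,4.7,0],0.002],[1,[0.66,4.7,0],0.002],[1,[0.66,4.7,4],0.002],[1,[0.66,4.7,6],0.002],[1,[0.66,4.7,6],0.002],[1,[0.66,4.7,6],0.002]]'

```text
t: 3.85
position: [0.5121, -0.2442, 0.1583]
ee_rot: [3.14, -0.002, 0.198]
contact_force: [1.1, -0.4, 0.2]
finger_gap: 0.998
gripper_force: 0.0
```

Run:
```python
from h import *
rel((.5114,-.2436,.092),.199)
p,d,i=cam("scene"); cv2.imwrite("pics/s1.png",cv2.resize(p[170:310,150:330,::-1],None,fx=4,fy=4,interpolation=2))
```

```text
cm [-0.05 -0.08  6.63] twist -0.0009
```

View pics/s1.png

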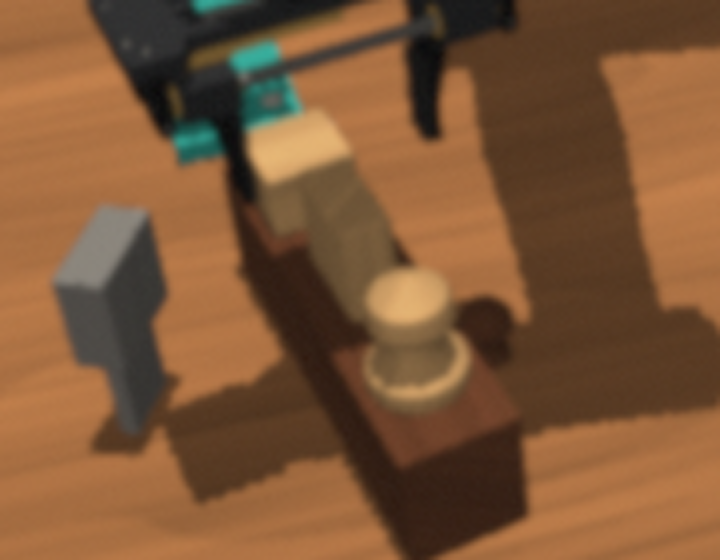

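The fingers straddle the stubs, with tips at about (240,190) and (430,130) in the crop. As a check, I'll compare the projected TCP with those tips.

Run:
```python
from h import *
i=camera_info("scene"); s=sensors.state()
y=s["ee_rot"][2]; t=np.array([np.sin(y),-np.cos(y),0])*.05
P=np.array([s["position"]-t,s["position"]+t,[.5131,-.2433,.135]])
uv=cv2.projectPoints(P,np.array(i["rvec"]),np.array(i["tvec"]),np.array(i["camera_matrix"]),np.array(i["dist_coeffs"]))[0].reshape(-1,2)
print((uv-[150,170])*4)
```

```text
[[424.41688107 123.6219429 ]
 [235.25714898 186.28497062]
 [339.99098025 191.18539594]]
```

>>> jog_arm --increments '[[1,[-0.05,-0.05,3],0],[1,[-0.05,-0.05,5.5],0],[1,[-0.05,-0.05,6.6],0],[1,[-0.05,-0.05,6.6],0],[-0.3,[-0.05,-0.05,6.6],0],[-1,[-0.05,-0.05,6.6],0],[-1,[-0.05,-0.05,6.6],0],[-1,[-0.05,-0.05,6.6],0],[-1,[-0.05,-0.05,6.6],0],[-1,[-0.05,-0.05,6.6],0],[-1,[-0.05,-0.05,6.6],0],[-1,[-0.05,-0.05,6.6],0]]'

```text
t: 5.4
position: [0.5108, -0.2441, 0.091]
ee_rot: [3.142, 0.0, 0.197]
contact_force: [0.3, -0.6, 0.3]
finger_gap: 0.323
gripper_force: 30.0
```

>>> jog_arm --increments '[[-1,[0,0,-2],0],[-1,[0,0,-5],0],[-1,[0,0,-9],0],[-1,[0,0,-14],0],[-1,[0,0,-14],0],[-1,[0,0,-14],0]]'

```text
t: 6.15
position: [0.5101, -0.2437, 0.2302]
ee_rot: [-3.14, 0.001, 0.197]
contact_force: [-0.2, -0.9, -2.3]
finger_gap: 0.319
gripper_force: 30.0
```

```bash
python3 -c "
from h import *
rel((.4867,.0255,.231),-.147)"
```

```text
cm [  2.97 -26.85  -0.08] twist 0.3438
```

>>> jog_arm --increments '[[-1,[0.4,-4,0],0.05],[-1,[1.1,-10,0],0.12],[-1,[1.8,-16,0],0.2],[-1,[2.4,-22,0],0.28],[-1,[2.8,-25.5,0],0.344],[-1,[2.97,-26.85,0],0.344],[-1,[2.97,-26.85,0],0.344],[-1,[2.97,-26.85,0],0.344],[-1,[2.97,-26.85,0],0.344]]'

```text
t: 7.28
position: [0.4873, 0.024, 0.2308]
ee_rot: [3.141, 0.0, -0.148]
contact_force: [0.0, -0.4, -0.4]
finger_gap: 0.318
gripper_force: 30.0
```

Run:
```python
from h import *
p,d,i=cam("scene"); s=sensors.state(); np.savez("s2.npz",p=p,d=d,pos=s["position"],rot=s["ee_rot"])
print(s["position"],s["ee_rot"],s["contact_force"])
P=s["position"]-[0,0,.076]; y=s["ee_rot"][2]; a=np.array([np.cos(y),np.sin(y),0]);b=np.array([-np.sin(y),np.cos(y),0])
C=[P+sx*a*.02+sy*b*.005+[0,0,z] for z in(.003,.06) for sx in(-1,1) for sy in(-1,1)]
uv=cv2.projectPoints(np.array(C),np.array(i["rvec"]),np.array(i["tvec"]),np.array(i["camera_matrix"]),np.array(i["dist_coeffs"]))[0].reshape(-1,2)
u0,v0=[int(x) for x in uv.mean(0)-[55,60]]
im=cv2.resize(p[v0:v0+120,u0:u0+130,::-1],None,fx=5,fy=5,interpolation=2)
for x in uv: cv2.circle(im,tuple(int(k) for k in (x-[u0,v0]+.5)*5),2,(0,0,255),-1)
cv2.imwrite("pics/s2.png",im); print(u0,v0)
W=cloud(d,i); ok=d>0
L=(W-s["position"])@np.c_[a,b,[0,0,1]]
for z0,z1 in((-.072,-.06),(-.06,-.045),(-.045,-.025),(-.012,.0)):
    m=ok&(abs(L[...,0])<.045)&(abs(L[...,1])<.03)&(L[...,2]>z0)&(L[...,2]<z1)&(W[...,2]>.07); q=L[m]
    if len(q): print(z0,len(q),np.round(np.percentile(q,[1,50,99],axis=0)*1000,1).tolist())
```

```text
[0.48731551 0.0241109  0.23094299] [ 3.14140754e+00  2.74829552e-04 -1.48341540e-01] [ 0.01196048  0.08860238 -1.21145076]
298 106
-0.072 41 [[-10.2, -4.5, -71.6], [21.3, -3.0, -66.4], [25.2, 6.8, -60.4]]
-0.06 56 [[-12.8, -4.5, -59.5], [20.4, -3.3, -53.1], [25.8, 5.5, -45.5]]
-0.045 58 [[-13.7, -4.5, -44.8], [21.7, -1.9, -37.6], [25.6, 6.5, -26.2]]
-0.012 87 [[1.3, -21.0, -11.9], [32.6, -4.3, -5.5], [35.7, 13.6, -0.1]]
```

View pics/s2.png

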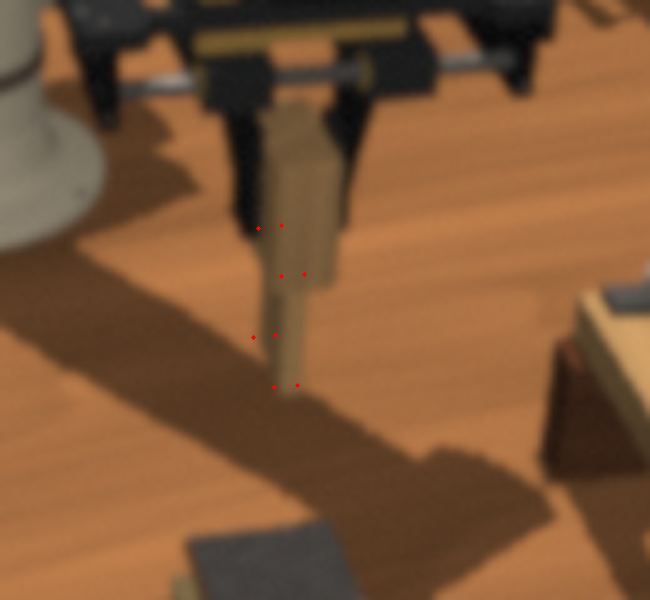

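The stub hangs upright in the grip, its tenon end at about (287,390) in the crop and clear of the board. Lowering onto the board now.

>>> jog_arm --increments '[[-1,[0,0,4],0],[-1,[0,0,8],0],[-1,[0,0,10],0],[-1,[0,0,10.4],0],[-1,[0,0,10.8],0],[-1,[0,0,11.0],0],[-1,[0,0,11.2],0],[-1,[0,0,11.3],0],[-1,[0,0,11.3],0],[-1,[0,0,11.3],0]]'

```text
t: 8.57
position: [0.4879, 0.0252, 0.1186]
ee_rot: [-3.141, -0.002, -0.146]
contact_force: [0.0, -0.9, 2.9]
finger_gap: 0.323
gripper_force: 30.0
```

>>> jog_arm --increments '[[-1,[0,0,0.1],0],[-1,[0,0,0.15],0],[-1,[0,0,0.15],0],[-1,[0,0,0.15],0]]'

```text
t: 9.07
position: [0.4878, 0.0252, 0.1169]
ee_rot: [-3.141, -0.001, -0.147]
contact_force: [2.0, -0.6, 4.7]
finger_gap: 0.321
gripper_force: 30.0
```

>>> jog_arm --increments '[[-1,[0.5,0,0],0],[-1,[1.5,0,0],0],[-1,[2.6,0,0],0],[-1,[3.7,0,0],0],[-1,[4.8,0,0],0],[-1,[5.9,0,0],0],[-1,[6.5,0,0],0],[-1,[6.5,0,0],0]]'

```text
t: 10.07
position: [0.5527, 0.0154, 0.1167]
ee_rot: [-3.141, -0.002, -0.147]
contact_force: [-0.9, -2.1, 5.2]
finger_gap: 0.317
gripper_force: 30.0
```

>>> jog_arm --increments '[[-1,[0.5,0,0],0],[-1,[1.5,0,0],0],[-1,[2.6,0,0],0],[-1,[3.7,0,0],0],[-1,[4.8,0,0],0],[-1,[5.8,0,0],0],[-1,[6.4,0,0],0],[-1,[6.4,0,0],0],[-1,[6.4,0,0],0]]'

```text
t: 11.2
position: [0.6159, 0.0061, 0.1171]
ee_rot: [-3.141, -0.003, -0.146]
contact_force: [-0.0, -1.6, 3.5]
finger_gap: 0.321
gripper_force: 30.0
```

The whole length is rubbed. Lifting off and heading for the mortise.

>>> jog_arm --increments '[[-1,[0,0,-3],0],[-1,[0,0,-7],0],[-1,[0,0,-11],0],[-1,[0,0,-11],0],[-1,[0,0,-11],0]]'

```text
t: 11.82
position: [0.614, 0.0064, 0.225]
ee_rot: [-3.141, 0.002, -0.147]
contact_force: [0.8, -0.2, -1.7]
finger_gap: 0.319
gripper_force: 30.0
```

```bash
python3 -c "
from h import *
rel((.564,.2384,.205),-.168)"
```

```text
cm [ -8.35 -22.21   2.  ] twist 0.0208
```

>>> jog_arm --increments '[[-1,[-1.5,-4,0],0.005],[-1,[-3.7,-10,0],0.02],[-1,[-6,-16,0],0.021],[-1,[-7.8,-20.5,0],0.021],[-1,[-8.35,-22.2,0],0.021],[-1,[-8.35,-22.2,1.5],0.021],[-1,[-8.35,-22.2,2],0.021],[-1,[-8.35,-22.2,2],0.021],[-1,[-8.35,-22.2,2],0.021]]'

```text
t: 12.95
position: [0.5653, 0.237, 0.2068]
ee_rot: [-3.141, -0.0, -0.169]
contact_force: [-0.0, 0.0, -0.7]
finger_gap: 0.32
gripper_force: 30.0
```

Run:
```python
from h import *
s=sensors.state(); y=s["ee_rot"][2]; print(s["position"],s["ee_rot"]); rel((.564,.2384,.205),-.168)
a=np.array([np.cos(y),np.sin(y),0]);b=np.array([-np.sin(y),np.cos(y),0])
for n in("scene","top"):
    p,d,i=cam(n); np.savez(n+"3.npz",p=p,d=d)
    W=cloud(d,i); ok=d>0; L=(W-s["position"])@np.c_[a,b,[0,0,1]]
    print(n)
    for z0,z1 in((-.07,-.06),(-.06,-.045),(-.045,-.025),(-.012,.0),(.03,.05)):
        m=ok&(abs(L[...,0])<.045)&(abs(L[...,1])<.03)&(L[...,2]>z0)&(L[...,2]<z1)&(W[...,2]>.112); q=L[m]
        if len(q): print(z0,len(q),np.round(np.percentile(q,[1,50,99],axis=0)*1000,1).tolist())
    m=ok&(np.hypot(W[...,0]-.53,W[...,1]-.246)<.15)&(abs(W[...,2]-.1)<.005); q=W[m][:,:2].astype(np.float32)
    print(cv2.minAreaRect(q))
i=camera_info("scene")
im=None
p=np.load("scene3.npz")["p"]; P=s["position"]-[0,0,.076]
uv=cv2.projectPoints(np.array([P]),np.array(i["rvec"]),np.array(i["tvec"]),np.array(i["camera_matrix"]),np.array(i["dist_coeffs"]))[0].ravel().astype(int)
u,v=uv; cv2.imwrite("pics/s3.png",cv2.resize(p[v-70:v+50,u-55:u+75,::-1],None,fx=5,fy=5,interpolation=2)); print(u,v)
```

```text
[0.56526581 0.23704901 0.20681591] [-3.14143019e+00 -4.40817527e-04 -1.69261337e-01]
cm [-0.15 -0.11  0.18] twist -0.0013
scene
-0.07 52 [[-15.1, -4.0, -69.8], [12.7, -2.1, -64.8], [25.7, 6.8, -60.2]]
-0.06 77 [[-16.1, -3.5, -59.6], [11.6, -2.0, -52.8], [25.6, 7.8, -45.1]]
-0.045 93 [[-15.5, -3.6, -44.7], [13.2, -2.2, -36.6], [25.5, 6.2, -26.9]]
-0.012 86 [[-15.3, -15.6, -11.6], [32.5, -5.8, -6.1], [36.3, 14.6, -0.0]]
0.03 356 [[-8.9, -26.8, 30.4], [14.5, -1.2, 41.8], [35.3, 27.9, 49.5]]
((0.5323631167411804, 0.2449755072593689), (0.07255721837282181, 0.2523234486579895), 80.15935516357422)
top
-0.07 8 [[-20.6, -4.4, -69.5], [-15.6, -3.7, -66.7], [-10.8, -1.6, -62.8]]
-0.06 14 [[-20.6, -6.8, -58.7], [-13.5, -5.7, -51.6], [17.8, -0.5, -45.6]]
-0.045 4 [[-20.5, -6.8, -43.8], [-19.3, -5.9, -41.9], [-15.5, -5.6, -38.5]]
-0.012 15 [[-30.9, -15.4, -11.8], [-30.5, -4.2, -7.7], [-27.5, 10.8, -0.2]]
0.03 23 [[-30.8, 3.7, 32.1], [-29.0, 8.6, 45.3], [-15.9, 12.6, 47.1]]
((0.5275833010673523, 0.2430371642112732), (0.07133304327726364, 0.25052011013031006), 79.731689453125)
452 189
```

View pics/s3.png

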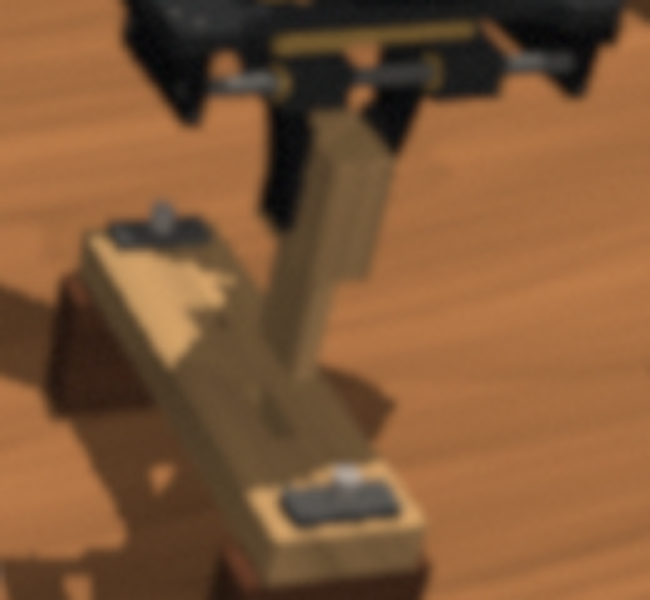

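The tenon hangs above the rail with its end at about (300,375) in the crop, and the slot mouth is at about (270,410). Both cameras give a TCP target near (0.5635, 0.239). The single readings look noisy, so I'll average the pose over several.

```bash
cat >> h.py <<'E'
def avg(k=8):
    A=[]
    for _ in range(k):
        camera("top"); s=sensors.state(); A.append(np.r_[s["position"],s["ee_rot"][2],s["contact_force"]])
    A=np.array(A); print("mean",A.mean(0).round(4),"std",A.std(0).round(4)); return A.mean(0)
def relm(p,yaw,m):
    y=m[3]; d=np.array(p)-m[:3]; c,n=np.cos(y),np.sin(y)
    print("cm",np.round(100*np.array([c*d[0]+n*d[1], n*d[0]-c*d[1], -d[2]]),2),"twist",round(y-yaw,4))
E
python3 -c "
from h import *
m=avg(); relm((.5635,.239,.178),-.168,m)"
```

```text
mean [ 0.5649  0.2379  0.2069 -0.168  -0.1422 -0.0839 -0.9019] std [1.000e-04 1.000e-04 1.000e-04 3.000e-04 4.912e-01 3.553e-01 6.047e-01]
cm [-0.15 -0.08  2.89] twist 0.0
```

>>> jog_arm --increments '[[-1,[-0.15,-0.08,0],0],[-1,[-0.15,-0.08,1],0],[-1,[-0.15,-0.08,2.2],0],[-1,[-0.15,-0.08,2.8],0],[-1,[-0.15,-0.08,3.1],0],[-1,[-0.15,-0.08,3.4],0],[-1,[-0.15,-0.08,3.4],0],[-1,[-0.15,-0.08,3.4],0]]'

```text
t: 14.45
position: [0.5636, 0.2391, 0.1729]
ee_rot: [-3.141, -0.001, -0.168]
contact_force: [1.0, 0.0, -0.3]
finger_gap: 0.321
gripper_force: 30.0
```

```bash
python3 -c "
from h import *
m=avg(5); print(sensors.state()['torque'])"
```

```text
mean [ 0.5636  0.2391  0.1729 -0.1678 -0.1337 -0.2546  0.213 ] std [0.     0.     0.     0.     0.4867 0.338  0.4354]
[-0.06613721 -0.00339723  0.0223408 ]
```

>>> jog_arm --increments '[[-1,[0,0,0.2],0],[-1,[0,0,0.4],0],[-1,[0,0,0.6],0],[-1,[0,0,0.6],0]]'

```text
t: 15.2
position: [0.5632, 0.239, 0.166]
ee_rot: [3.141, 0.001, -0.168]
contact_force: [-0.6, 0.9, -1.2]
finger_gap: 0.321
gripper_force: 30.0
```

```bash
python3 -c "
from h import *
m=avg(5); print(sensors.state()['torque'])"
```

```text
mean [ 0.5632  0.239   0.1663 -0.1679 -0.5976  0.6323 -1.1488] std [0.000e+00 0.000e+00 1.000e-04 0.000e+00 4.792e-01 7.493e-01 3.461e-01]
[ 0.04925235  0.23652224 -0.03892569]
```

The end is about 10 mm into the slot with no resistance. Going on down.

>>> jog_arm --increments '[[-1,[0,0,0.5],0],[-1,[0,0,1.0],0],[-1,[0,0,1.5],0],[-1,[0,0,2.0],0],[-1,[0,0,2.5],0],[-1,[0,0,3.0],0],[-1,[0,0,3.5],0],[-1,[0,0,3.5],0],[-1,[0,0,3.5],0]]'

```text
t: 16.58
position: [0.5632, 0.2389, 0.1313]
ee_rot: [3.141, 0.001, -0.168]
contact_force: [-0.3, 0.2, -1.9]
finger_gap: 0.319
gripper_force: 30.0
```

Run:
```python
from h import *
m=avg(5)
p,d,i=cam("scene"); cv2.imwrite("pics/s4.png",cv2.resize(p[120:240,397:527,::-1],None,fx=5,fy=5,interpolation=2))
W=cloud(d,i); L=(W-m[:3])@np.array([[np.cos(m[3]),-np.sin(m[3]),0],[np.sin(m[3]),np.cos(m[3]),0],[0,0,1]])
q=(d>0)&(L[...,0]>26)&(L[...,0]<40)
q=(d>0)&(L[...,0]>.026)&(L[...,0]<.04)&(abs(L[...,1])<.012)&(W[...,2]>.104)&(W[...,2]<.2)
print("head front z",np.percentile(W[q][:,2],[0,2,98,100]).round(4),q.sum())
```

```text
mean [ 0.5632  0.239   0.1314 -0.1679 -2.1777  0.5719 -1.768 ] std [0.000e+00 0.000e+00 1.000e-04 0.000e+00 6.350e-01 5.920e-01 4.787e-01]
head front z [0.1158 0.1174 0.1745 0.1763] 257
```

View pics/s4.png

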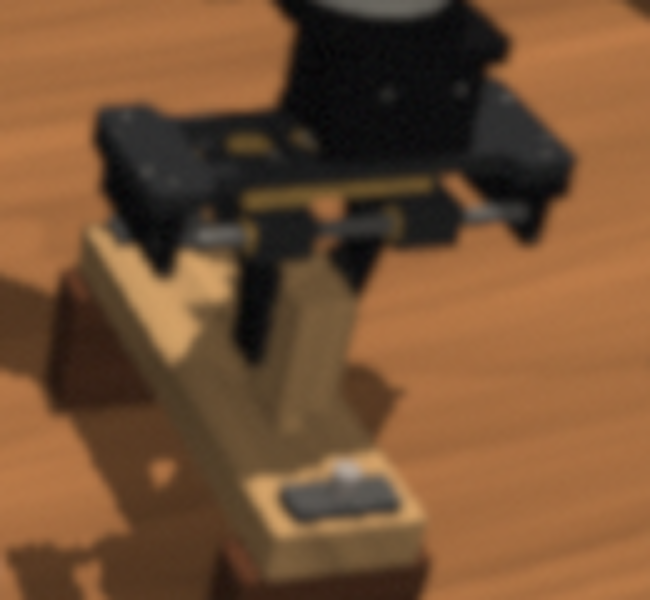

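The picture shows the tenon through the slot, the shoulder at about (300,400) in the crop and roughly 15 mm above the rail, with the stub still gripped. Handing in.

```bash
python3 -c "
from cell import *
print(sign_off())"
```

```text
the job is handed in; nothing more can be done
None
```

The job is handed in: the flat-headed stub was rubbed along the board from near to far end at about 5 N (about 5 mm down), and is now held through the long mortise with its shoulder about 15 mm above the rail and its end about 20 mm below it (worked out from the stub's length, not seen).

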